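Lay out watch heads by size on the display tray

TASK

Lay out the four watch heads on the tray's four green pads in order of size, one to a pad, with the smallest on the pad next to the white dish and the largest on the pad next to the gold bracelet. Each must lie flat, dial up, in the middle of its pad, with its strap lugs pointing straight across the row. Set them down gently, never letting one drop, and leave the dish and the bracelet where they are.

Things in the scene. Friction and masses are not known exactly. Their poses are not given: they have to be found in the camera images.
- watch_28: Loose gold-tone watch head with a cream dial, smallest of the four: round case 28 mm across, 8 mm thick, lying dial up, 30 g. Origin: centre of its underside; +x to 12 o'clock, z up. Lugs reach 5 mm beyond the case at 12 and 6 (38 mm along x). Crown, 5.6 mm wide, sticks out 3.5 mm at 3 o'clock (-y): across y it is 31.5 mm, centred 1.75 mm to -y.
- watch_34: Loose bright steel watch head with a blue dial, second smallest: round case 34 mm across, 9 mm thick, lying dial up, 45 g. Origin: centre of its underside; +x to 12 o'clock, z up. Lugs reach 5 mm beyond the case at 12 and 6 (44 mm along x). Crown, 5.6 mm wide, sticks out 3.5 mm at 3 o'clock (-y): across y it is 37.5 mm, centred 1.75 mm to -y.
- watch_40: Loose dull grey watch head with a light grey dial, second largest: round case 40 mm across, 10 mm thick, lying dial up, 65 g. Origin: centre of its underside; +x to 12 o'clock, z up. Lugs reach 5 mm beyond the case at 12 and 6 (50 mm along x). Crown, 5.6 mm wide, sticks out 3.5 mm at 3 o'clock (-y): across y it is 43.5 mm, centred 1.75 mm to -y.
- watch_46: Loose black watch head with a red bezel ring, black dial and orange hands, largest of the four: round case 46 mm across, 11 mm thick, lying dial up, 85 g. Origin: centre of its underside; +x to 12 o'clock, z up. Lugs reach 5 mm beyond the case at 12 and 6 (56 mm along x). Crown, 5.6 mm wide, sticks out 3.5 mm at 3 o'clock (-y): across y it is 49.5 mm, centred 1.75 mm to -y.
- pad_a: One of four identical dark green pads fixed in a row in a walnut tray (rim 11 mm high); which is where changes, so count from the dish. Top 68 mm (x, across the row) by 60 mm (y, along the row); neighbours' centres 80 mm apart. Row within 0.15 rad of world y. Origin: centre of its underside, 6 mm above the table; flat top 12 mm above it (18 mm above the table).
- pad_b: One of four identical dark green pads fixed in a row in a walnut tray (rim 11 mm high); which is where changes, so count from the dish. Top 68 mm (x, across the row) by 60 mm (y, along the row); neighbours' centres 80 mm apart. Row within 0.15 rad of world y. Origin: centre of its underside, 6 mm above the table; flat top 12 mm above it (18 mm above the table).
- pad_c: One of four identical dark green pads fixed in a row in a walnut tray (rim 11 mm high); which is where changes, so count from the dish. Top 68 mm (x, across the row) by 60 mm (y, along the row); neighbours' centres 80 mm apart. Row within 0.15 rad of world y. Origin: centre of its underside, 6 mm above the table; flat top 12 mm above it (18 mm above the table).
- pad_d: One of four identical dark green pads fixed in a row in a walnut tray (rim 11 mm high); which is where changes, so count from the dish. Top 68 mm (x, across the row) by 60 mm (y, along the row); neighbours' centres 80 mm apart. Row within 0.15 rad of world y. Origin: centre of its underside, 6 mm above the table; flat top 12 mm above it (18 mm above the table).
- dish: Small white ceramic dish of spring bars, loose, 86 mm across and 22 mm high, standing on the table just off one end of the row of pads, in line with it, about 105 mm from the centre of the end pad. Origin: centre of its underside.
- bracelet: Gold-tone link bracelet clasped round a short grey display cuff, loose, 62 mm across and 22 mm high, standing on the table just off the other end of the row, about 105 mm from the centre of the end pad. Origin: centre of its underside.
Things that resemble listed ones, but are neither listed nor needed, are in the scene too. What is shaped like the watch_40 but pink is not meant.

How it is judged (in metres and radians):
At the end, for the whole second after the job is handed in: From the dish, the pads bear the 28, 34, 40, 46 mm watch heads: centred within 12 mm, resting on the pad, under 0.12 rad from flat dial up, 12-to-6 line within 0.3 rad of straight across the row (either way round), released, at rest; dish and bracelet within 20 mm of their start (((horizontal distance between watch_28 and pad_a below 0.012 m and horizontal distance between pad_a and dish between 0.07 and 0.14 m) or (horizontal distance between watch_28 and pad_b below 0.012 m and horizontal distance between pad_b and dish between 0.07 and 0.14 m) or (horizontal distance between watch_28 and pad_c below 0.012 m and horizontal distance between pad_c and dish between 0.07 and 0.14 m) or (horizontal distance between watch_28 and pad_d below 0.012 m and horizontal distance between pad_d and dish between 0.07 and 0.14 m)) and z of watch_28 in the frame of pad_a between 0.009 and 0.016 m and angle between the x axis of each of watch_28, watch_34, watch_40, watch_46 and the x axis of pad_a, either way round below 0.3 rad and angle between each of watch_28, watch_34, watch_40, watch_46's own z axis and vertical below 0.12 rad and linear speed of each of watch_28, watch_34, watch_40, watch_46 below 0.02 m/s and angular speed of each of watch_28, watch_34, watch_40, watch_46 below 0.3 rad/s and contact force between each of watch_28, watch_34, watch_40, watch_46 and the fingers below 0.05 N and ((horizontal distance between watch_34 and pad_a below 0.012 m and horizontal distance between pad_a and dish between 0.15 and 0.22 m) or (horizontal distance between watch_34 and pad_b below 0.012 m and horizontal distance between pad_b and dish between 0.15 and 0.22 m) or (horizontal distance between watch_34 and pad_c below 0.012 m and horizontal distance between pad_c and dish between 0.15 and 0.22 m) or (horizontal distance between watch_34 and pad_d below 0.012 m and horizontal distance between pad_d and dish between 0.15 and 0.22 m)) and z of watch_34 in the frame of pad_a between 0.009 and 0.016 m and ((horizontal distance between watch_40 and pad_a below 0.012 m and horizontal distance between pad_a and dish between 0.23 and 0.3 m) or (horizontal distance between watch_40 and pad_b below 0.012 m and horizontal distance between pad_b and dish between 0.23 and 0.3 m) or (horizontal distance between watch_40 and pad_c below 0.012 m and horizontal distance between pad_c and dish between 0.23 and 0.3 m) or (horizontal distance between watch_40 and pad_d below 0.012 m and horizontal distance between pad_d and dish between 0.23 and 0.3 m)) and z of watch_40 in the frame of pad_a between 0.009 and 0.016 m and ((horizontal distance between watch_46 and pad_a below 0.012 m and horizontal distance between pad_a and dish between 0.31 and 0.38 m) or (horizontal distance between watch_46 and pad_b below 0.012 m and horizontal distance between pad_b and dish between 0.31 and 0.38 m) or (horizontal distance between watch_46 and pad_c below 0.012 m and horizontal distance between pad_c and dish between 0.31 and 0.38 m) or (horizontal distance between watch_46 and pad_d below 0.012 m and horizontal distance between pad_d and dish between 0.31 and 0.38 m)) and z of watch_46 in the frame of pad_a between 0.009 and 0.016 m and distance of each of dish, bracelet from where it was at the start of the episode below 0.02 m); the robot touches nothing.
It fails at once if a watch head is dropped or thrown (moves faster than 0.5 m/s with no finger touching it) ((linear speed of watch_28 above 0.5 m/s and contact force between watch_28 and the fingers below 0.01 N) or (linear speed of watch_34 above 0.5 m/s and contact force between watch_34 and the fingers below 0.01 N) or (linear speed of watch_40 above 0.5 m/s and contact force between watch_40 and the fingers below 0.01 N) or (linear speed of watch_46 above 0.5 m/s and contact force between watch_46 and the fingers below 0.01 N)).
It fails at once if the dish is shifted by more than 20 mm (distance of dish from where it was at the start of the episode above 0.02 m).
It fails at once if the bracelet is shifted by more than 20 mm (distance of bracelet from where it was at the start of the episode above 0.02 m).
It also fails if it takes over 99 s, if anything falls off the work surface, if the arm or the gripper's body presses on something with over 40 N, if the wrist force passes 120 N, or if a joint passes its speed limit or range.

ROBOT

A 6-joint arm with a two-finger parallel gripper is mounted at the origin on the work surface. World frame = base frame: x ahead of the robot, y to its left, z up, the work surface at z = 0. Lengths are in mm, angles in rad, forces in N, time in s.
With the tool pointing down it reaches from about 300 to 775 mm from the base axis. Payload 14.6 kg.
Tool frame: the origin (TCP) lies midway between the tips of the shut fingers; the grasp point (between the pads) lies 19 mm behind it; z points along the fingers, y is the line along which they close (so a half turn about z gives the same grasp; the last joint's range is limited). The gripper opens to 94 mm and grips with 3 to 60 N. Pads are 16 mm wide; open, the fingers measure 119 mm over their backs; the gripper's body (75 mm by 177 mm) begins 78 mm behind the grasp point.
Start: joints at [-1.173, 0.3, 1.521, -0, 1.321, -0.067], TCP at [246.526, -491.644, 205.446] pointing down, gripper open.
Joint ranges: [-3.03, 3.03], [-0.79, 2.21], [0.23, 2.52], [-1.04, 4.18], [0, 3.07], [-2.55, 2.55]. Speed limits (rad/s): [2.22, 2.22, 2.57, 3.14, 3.14, 3.14].

INTERFACE

Orientations are given as [roll, pitch, yaw] about the fixed x, y, z axes, in that order (R = Rz(yaw) Ry(pitch) Rx(roll)).
In Python, from cell import manip gives the robot as it stands.
- The arm moves only by the shell command python3 -m creep 'ROWS' [OPENING] [FORCE]. ROWS is text: rows parted by semicolons, each of 6 numbers parted by spaces: the shift along the tool's x, y, z normalised to -1 to 1, where 1 is 4 cm, then the turn, a rotation vector about the tool's x, y, z normalised to -1 to 1, where 1 is pi rad. In form: dx dy dz ax ay az; .... A call has 1 to 20 rows; each row shifts and turns the commanded pose from where the row before left it, along the tool's axes as they then stand; what a row does not reach is not made up. A row lasts 1/8 s, in which the tool goes at most 62.5 mm and 10.7 degrees, less where a joint would pass 70% of its speed; a pose out of reach is approached as far as the arm can. A call with a number of a shift or a turn outside -1 to 1 is refused whole. A call with a gripper value outside its range is refused whole. OPENING is the closure, from 0 (fully open) to 1 (shut), set as the call begins (- or left out, the last holds). The fingers move at their own pace and stop on an object; FORCE is the grip in N (left out, the last holds). Time passes only in rows, so rows that do not move let the fingers close. It gives the time, the measured TCP pose, the force, the opening and the grip force at its end, in the units of the state.
- manip.read_state(): the state, without advancing time (a new reading comes with each control period).
- manip.camera(name): name is "side" or "top"; returns a dict with "color" (480x640x3 uint8, red, green, blue), "range_z" (480x640 float32, mm along the optical axis (not along the pixel's ray), 0 where there is no reading), "camera_matrix" (3x3 intrinsics, pixels), "T" (4x4, takes a point from camera to world coordinates). Camera axes: x right, y down, z forward; pixel columns grow to the right and rows downward; lengths in mm; the calibration is good to about 2 mm. A picture is of the moment at which its call begins.
- manip.sign_off(): hands the job in; it is judged then, once.
The state is a dict: "clock": time; "joints": joint angles; "qd": joint speeds; "effort": joint torques, N m; "eef_pos": TCP position; "eef_rot": TCP orientation; "wrist_force": force on the tool from outside, world axes, zero at the start; "moment": the same for the moment, N m; "finger_gap": finger opening in mm; "finger_force": force on a finger pad.
Only numpy, scipy, OpenCV 4.12 (cv2) and the standard library are available. Lean on these libraries where they do the work, as an engineer would, in place of code of your own. Each camera call takes 0.05 s, during which the arm holds its last target. There are 200 camera calls.

## Working session

There is one attempt and no reset: what is moved stays moved. The work goes in short steps, Python scripts to look and compute and a shell command to move; the robot and the scene stay as the last step left them, time stands still between calls to the robot, and variables do not carry over. Pictures are saved under pics/ and viewed, at most 14 in all, crops included, and the job is handed in when it is done.

```bash
mkdir -p pics
python3 - <<'E'
from cell import manip
import cv2,numpy as np
for n in("top","side"):
    c=manip.camera(n); cv2.imwrite(f"pics/{n}0.png",c["color"][:,:,::-1]); np.savez(f"{n}0.npz",**c)
    print(n,c["camera_matrix"].round(1).tolist(),c["T"].round(3).tolist())
s=manip.read_state();print(s)
E
```

```text
top [[559.9, 0.0, 319.9], [0.0, 559.9, 237.2], [0.0, 0.0, 1.0]] [[-0.014, -0.98, 0.2, 350.977], [-1.0, 0.014, 0.002, -4.37], [-0.005, -0.2, -0.98, 1117.222], [0.0, 0.0, 0.0, 1.0]]
side [[592.9, 0.0, 310.1], [0.0, 592.9, 238.6], [0.0, 0.0, 1.0]] [[-0.746, -0.471, 0.472, 78.322], [-0.666, 0.507, -0.547, 561.581], [0.018, -0.722, -0.692, 787.602], [0.0, 0.0, 0.0, 1.0]]
{'clock': 0.1, 'joints': array([-1.17264086e+00,  3.00387824e-01,  1.52149901e+00,  2.35815123e-05,
        1.32071491e+00, -6.66015170e-02]), 'qd': array([ 0.00124794, -0.0012021 , -0.00106795,  0.0016967 , -0.00137955,
        0.00112766]), 'effort': array([ 1.08322183e-03, -5.32642686e+01, -3.53283691e+01,  7.09553668e-02,
        2.34595587e-02, -5.44158945e-05]), 'eef_pos': array([ 246.42550557, -491.44736489,  204.96673357]), 'eef_rot': array([-3.14058732e+00, -8.99484238e-05,  4.64751088e-01]), 'wrist_force': array([0.01505132, 0.77679456, 0.35223091]), 'moment': array([-0.02217545,  0.0587775 , -0.00578287]), 'finger_force': 0.0, 'finger_gap': 94.30412671465113}
```

View pics/top0.png

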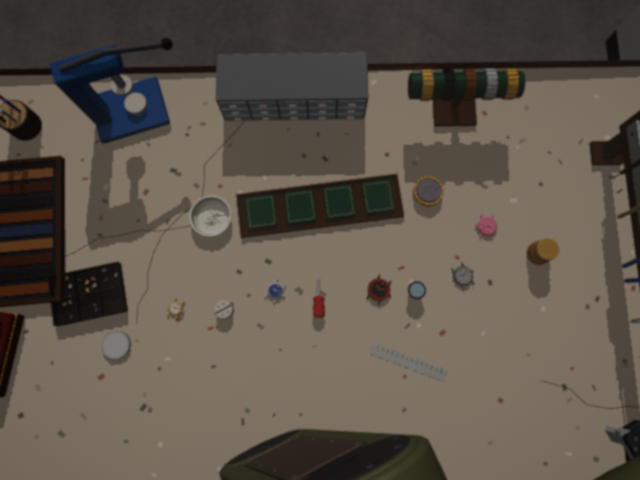

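View pics/side0.png

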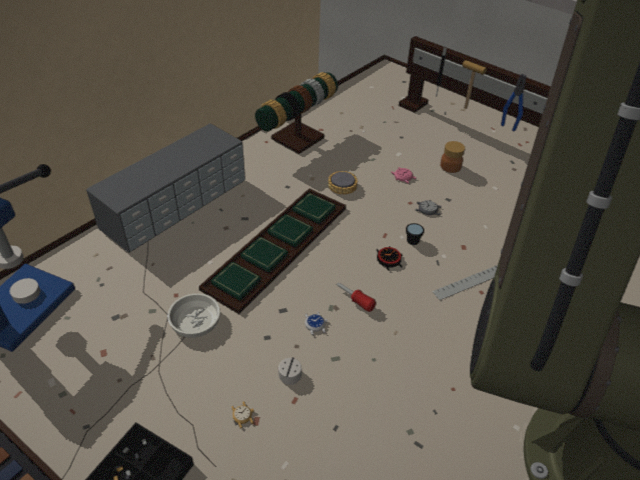

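```bash
cat > h.py <<'E'
import numpy as np,cv2
def load(n):return dict(np.load(n))
def world(c):
    K,T=c["camera_matrix"],c["T"];d=c["range_z"];v,u=np.mgrid[:480,:640]
    P=np.stack([(u-K[0,2])/K[0,0]*d,(v-K[1,2])/K[1,1]*d,d],-1)
    return P@T[:3,:3].T+T[:3,3]
def ray(c,u,v,z):
    K,T=c["camera_matrix"],c["T"];r=T[:3,:3]@np.linalg.inv(K)@[u,v,1];return (T[:3,3]+r*(z-T[2,3])/r[2])
def proj(c,p):
    q=c["camera_matrix"]@(c["T"][:3,:3].T@(np.asarray(p,float)-c["T"][:3,3]));return q[:2]/q[2]
def rect(c,cx,cy,z,half=40,n=200): # up=+x, left=+y
    src=np.float32([proj(c,[cx+a*half,cy+b*half,z]) for a,b in((1,1),(1,-1),(-1,-1),(-1,1))])
    H=cv2.getPerspectiveTransform(src,np.float32([[0,0],[n,0],[n,n],[0,n]]))
    return cv2.warpPerspective(c["color"],H,(n,n),flags=cv2.INTER_CUBIC)[:,:,::-1]
E
python3 - <<'E'
from h import *
t,s=load("top0.npz"),load("side0.npz")
px=dict(w28=(176,309),w34=(276,291),w40=(462,275),w46=(379,289))
rows=[[],[]]
for k,(u,v) in px.items():
    p=ray(t,u,v,6);print(k,p.round(1))
    for i,c in enumerate((t,s)):
        W=world(c);m=(abs(W[...,0]-p[0])<36)&(abs(W[...,1]-p[1])<36)&(c["range_z"]>0)
        q=W[m];g=q[q[:,2]>5]
        r=cv2.minAreaRect(g[:,:2].astype(np.float32)); e,V=np.linalg.eigh(np.cov(g[:,:2].T))
        print("  ",len(g),"floor",np.median(q[q[:,2]<4,2]).round(1),"maxz",np.percentile(g[:,2],95).round(1),"mean",g.mean(0).round(1),"ext",np.ptp(g[:,:2],axis=0).round(0),"rect",np.round(r[0],1),np.round(r[1],1),round(r[2]),"pca",np.sqrt(e).round(1),V[:,1].round(2))
        im=rect(c,p[0],p[1],8);rows[i].append(cv2.convertScaleAbs(im,alpha=1.8))
cv2.imwrite("pics/w.png",np.vstack([np.hstack(r) for r in rows]))
hsv=cv2.cvtColor(t["color"],cv2.COLOR_RGB2HSV)
for n,c in(("top",t),("side",s)):
    hsv=cv2.cvtColor(c["color"],cv2.COLOR_RGB2HSV);W=world(c)
    m=cv2.inRange(hsv,(50,60,20),(90,255,150))
    for ct in cv2.findContours(m,cv2.RETR_EXTERNAL,cv2.CHAIN_APPROX_NONE)[0]:
        if cv2.contourArea(ct)<150:continue
        P=np.array([ray(c,*x[0],18)[:2] for x in ct],np.float32);r=cv2.minAreaRect(P)
        if r[1][0]<100:
            mm=np.zeros(m.shape,np.uint8);cv2.drawContours(mm,[ct],-1,1,-1)
            print(n,"pad",np.round(r[0],1),np.round(r[1],1),round(r[2],1),"z",np.median(W[mm>0][:,2]).round(1))
for k,(u,v) in dict(dish=(211,216),br=(428,191)).items():print(k,ray(t,u,v,20).round(1))
E
```

```text
w28 [437.  284.2   6. ]
   157 floor -0.3 maxz 10.7 mean [437.9 285.7   7.7] ext [64. 61.] rect [439.9 285.8] [55.7 63.9] 14 pca [8.9 9.6] [-0.7   0.71]
   324 floor 1.4 maxz 11.8 mean [436.8 286.    8.7] ext [65. 62.] rect [440.3 286.1] [55.5 69.2] 10 pca [8.5 9.1] [-0.91  0.42]
w34 [469.8  86.5   6. ]
   222 floor -0.4 maxz 12.5 mean [469.5  89.3   8.7] ext [60. 58.] rect [457.9  84.9] [66.1 46.6] 26 pca [9.1 9.7] [-0.78 -0.63]
   314 floor 1.5 maxz 13.1 mean [469.1  89.9   9.7] ext [64. 55.] rect [465.6  88.4] [62.6 52.6] 7 pca [ 9.4 10.2] [-0.98  0.21]
w40 [ 496.5 -284.7    6. ]
   325 floor -0.2 maxz 13.0 mean [ 495.  -284.9    9.4] ext [63. 61.] rect [ 498.3 -276.2] [62.4 59.2] 83 pca [10.6 10.7] [-0.89 -0.45]
   245 floor 1.4 maxz 14.4 mean [ 493.7 -283.2   10.7] ext [56. 60.] rect [ 493.8 -284.8] [53.5 49.7] 58 pca [10.7 11.7] [-0.87 -0.5 ]
w46 [ 470.9 -118.2    6. ]
   426 floor -0.3 maxz 14.5 mean [ 469.2 -116.1   10.6] ext [67. 50.] rect [ 469.7 -115.2] [57.1 57.1] 12 pca [11.6 12. ] [-0.73  0.68]
   426 floor 1.4 maxz 15.6 mean [ 467.7 -114.3   11.7] ext [65. 65.] rect [ 467.5 -118. ] [48.3 79.3] 73 pca [11.7 13.7] [-0.73  0.68]
top pad [630.7 116.2] [65.  54.4] 7.3 z 17.6
top pad [640.3  37.8] [65.6 55.3] 7.0 z 17.6
top pad [649.5 -41.2] [65.6 55.1] 6.5 z 17.6
top pad [ 658.5 -119.7] [64.6 55.1] 5.1 z 17.7
top pad [ 907.4 -261.5] [45.6 22.9] 1.7 z 123.1
side pad [629.4 120.4] [71.2 62.7] 7.8 z 19.2
side pad [638.8  41.2] [71.9 62. ] 7.1 z 18.9
side pad [647.5 -38.1] [71.7 63.4] 6.1 z 19.2
side pad [ 657.9 -117.2] [71.2 65.7] 5.7 z 19.1
side pad [ 956.5 -284.6] [ 49.4 105. ] 54.4 z 111.4
dish [621.7 216.9  20. ]
br [ 667.4 -223.2   20. ]
```

View pics/w.png

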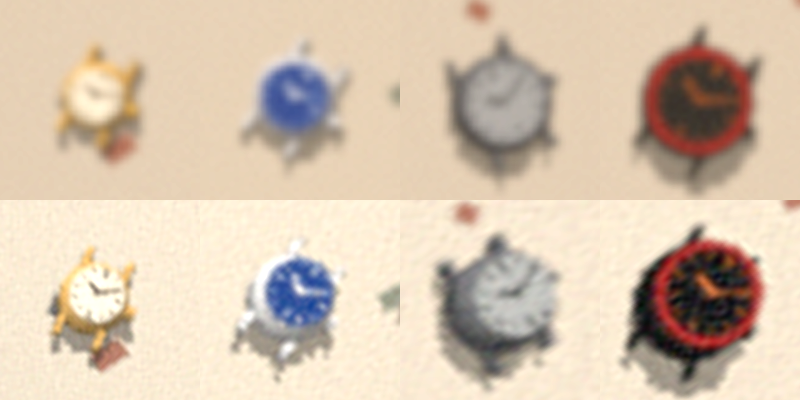

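The top view shows watch_28 at (176,309), watch_34 at (276,291), watch_46 at (379,289) and watch_40 at (462,275). The dish is at (211,216) and the bracelet at (428,191). The enlarged crops give lug yaws of about -0.45, -0.58, -0.47 and +0.456 for the 28, 34, 46 and 40, with the crowns on the right. The row yaw is +0.117.

```bash
cat > go.py <<'E'
import sys,numpy as np
from cell import manip
s=manip.read_state();p=s["eef_pos"];y=s["eef_rot"][2]
def rel(t,y):
    d=np.array(t)-p;return np.round(np.array([np.cos(y)*d[0]+np.sin(y)*d[1],np.sin(y)*d[0]-np.cos(y)*d[1],-d[2]])/40,3)
a=list(map(float,sys.argv[1:5]))
dy=(a[3]-y+np.pi)%(2*np.pi)-np.pi
print("t",round(s["clock"],2),"at",p.round(1),s["eef_rot"].round(3),"| total at present yaw",rel(a[:3],y),"az",round(-dy/np.pi,4),"| at target yaw",rel(a[:3],a[3]),"q",s["joints"].round(2),"gap",round(s["finger_gap"],1),round(s["finger_force"],1))
E
python3 go.py 495.5 -285 40 .456
```

```text
t 0.1 at [ 246.4 -491.4  205. ] [-3.141 -0.     0.465] | total at present yaw [ 7.88  -1.823  4.124] az 0.0028 | at target yaw [ 7.863 -1.892  4.124] q [-1.17  0.3   1.52  0.    1.32 -0.07] gap 94.3 0.0
```

```bash
python3 -m creep '.787 -.185 .3 0 0 .003;.787 -.185 .3 0 0 0;.787 -.185 .3 0 0 0;.787 -.185 .3 0 0 0;.787 -.185 .3 0 0 0;.787 -.185 .4 0 0 0;.787 -.185 .4 0 0 0;.787 -.185 .6 0 0 0;.787 -.185 .6 0 0 0;.787 -.185 .6 0 0 0;0 0 0 0 0 0;0 0 0 0 0 0' 0.2 12; python3 go.py 495.5 -285 2.5 .456
```

```text
clock: 1.6
eef_pos: [496.2, -286.9, 41.8]
eef_rot: [3.141, 0.0, 0.455]
wrist_force: [-0.2, -0.4, 0.6]
finger_gap: 75.1
finger_force: 0.0
t 1.6 at [ 496.2 -286.9   41.8] [3.141 0.    0.455] | total at present yaw [ 0.005 -0.051  0.982] az -0.0002 | at target yaw [ 0.005 -0.051  0.982] q [-0.59  0.53  1.6  -0.    1.01  0.53] gap 75.1 0.0
```

```bash
python3 -m creep '0 -.05 .35 0 0 0;0 0 .3 0 0 0;0 0 .2 0 0 0;0 0 .13 0 0 0;0 0 0 0 0 0'; python3 -m creep '0 0 0 0 0 0;0 0 0 0 0 0;0 0 0 0 0 0;0 0 0 0 0 0;0 0 0 0 0 0;0 0 0 0 0 0' 1 12; python3 go.py 648.5 -39.5 80 .117
```

```text
clock: 2.22
eef_pos: [495.5, -284.7, 1.9]
eef_rot: [-3.141, 0.0, 0.455]
wrist_force: [-0.5, -0.5, -0.5]
finger_gap: 75.0
finger_force: 0.0
clock: 2.98
eef_pos: [495.8, -284.8, 2.4]
eef_rot: [3.141, -0.0, 0.455]
wrist_force: [0.8, -0.0, 2.0]
finger_gap: 42.5
finger_force: 12.0
t 2.98 at [ 495.8 -284.8    2.4] [ 3.141 -0.     0.455] | total at present yaw [ 6.126 -3.828 -1.94 ] az 0.1077 | at target yaw [ 4.508 -5.644 -1.94 ] q [-0.59  0.59  1.62 -0.    0.93  0.53] gap 42.5 12.0
```

```bash
python3 -m creep '0 0 -.3 0 0 0;0 0 -.54 0 0 .036;0 0 -.6 0 0 .036;0 0 -.5 0 0 .036;.644 -.8 0 0 0 0;.644 -.8 0 0 0 0;.644 -.8 0 0 0 0;.644 -.8 0 0 0 0;.644 -.8 0 0 0 0;.644 -.8 0 0 0 0;.644 -.8 0 0 0 0;0 0 0 0 0 0;0 0 0 0 0 0'; python3 go.py 648.7 -41.2 21 .117
python3 - <<'E'
from cell import manip
from h import *
t,s=manip.camera("top"),manip.camera("side")
np.savez("side1.npz",**s)
cv2.imwrite("pics/a1.png",cv2.convertScaleAbs(np.hstack([cv2.resize(t["color"][100:340,200:500],(400,320))[:,:,::-1],cv2.resize(s["color"][150:390,180:480],(400,320))[:,:,::-1]]),alpha=1.5))
E
```

```text
clock: 4.6
eef_pos: [648.5, -41.7, 80.1]
eef_rot: [3.142, 0.0, 0.116]
wrist_force: [-0.9, 0.3, -0.9]
finger_gap: 42.8
finger_force: 12.0
t 4.6 at [648.5 -41.7  80.1] [3.142 0.    0.116] | total at present yaw [ 0.007 -0.011  1.477] az -0.0003 | at target yaw [ 0.007 -0.011  1.477] q [-0.12  0.64  1.33 -0.    1.17  1.33] gap 42.8 12.0
```

View pics/a1.png

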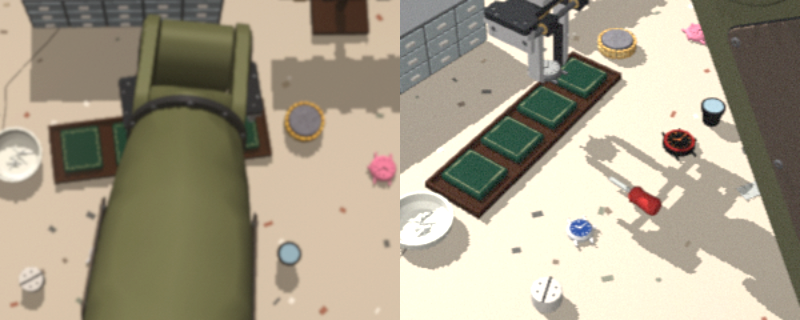

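The side view shows watch_40 held flat above the third pad, at about (548,70) in the picture.

```bash
python3 -m creep '0 0 .4 0 0 0;0 0 .4 0 0 0;0 0 .3 0 0 0;0 0 .2 0 0 0;0 0 .1 0 0 0;0 0 .05 0 0 0;0 0 .02 0 0 0;0 0 0 0 0 0;0 0 0 0 0 0'; python3 go.py 648.7 -41.2 20.6 .117
```

```text
clock: 5.82
eef_pos: [648.9, -41.3, 21.3]
eef_rot: [3.141, -0.0, 0.116]
wrist_force: [-0.3, 0.3, 0.3]
finger_gap: 42.9
finger_force: 12.0
t 5.83 at [648.9 -41.3  21.3] [ 3.141 -0.     0.116] | total at present yaw [-0.004 -0.004  0.017] az -0.0003 | at target yaw [-0.004 -0.004  0.017] q [-0.12  0.71  1.36 -0.    1.07  1.33] gap 42.9 12.0
```

Next I lower it the last bit, open to about 66 mm, then lift.

```bash
python3 -m creep '0 0 .015 0 0 0;0 0 0 0 0 0;0 0 0 0 0 0'; python3 -m creep '0 0 0 0 0 0;0 0 0 0 0 0;0 0 0 0 0 0;0 0 0 0 0 0;0 0 -.3 0 0 0;0 0 -.6 0 0 0;0 0 -.6 0 0 0' 0.28 12; python3 go.py 470 -116.5 40 -.47
```

```text
clock: 6.2
eef_pos: [648.8, -41.3, 20.5]
eef_rot: [-3.142, -0.0, 0.116]
wrist_force: [0.7, -0.2, 0.2]
finger_gap: 43.0
finger_force: 12.0
clock: 7.08
eef_pos: [648.9, -41.3, 82.0]
eef_rot: [3.141, -0.001, 0.116]
wrist_force: [-0.0, 0.3, 0.1]
finger_gap: 67.7
finger_force: 0.0
t 7.08 at [648.9 -41.3  82. ] [ 3.141e+00 -1.000e-03  1.160e-01] | total at present yaw [-4.66   1.348  1.051] az 0.1866 | at target yaw [-3.137  3.701  1.051] q [-0.12  0.64  1.33 -0.    1.18  1.33] gap 67.7 0.0
```

```bash
python3 -m creep '-.776 .225 0 0 0 0;-.776 .225 0 0 0 0;-.776 .225 0 0 0 0;-.776 .225 0 0 0 0;-.776 .225 0 0 0 0;-.776 .225 0 0 0 0;0 0 0 0 0 .047;0 0 0 0 0 .047;0 0 0.3 0 0 .047;0 0 .4 0 0 .0456;0 0 .35 0 0 0;0 0 0 0 0 0;0 0 0 0 0 0' .22; python3 go.py 470 -116.5 2.5 -.47
python3 - <<'E'
from cell import manip
from h import *
t,s=manip.camera("top"),manip.camera("side")
cv2.imwrite("pics/a2.png",cv2.convertScaleAbs(np.hstack([cv2.resize(t["color"][150:340,230:480],(400,304))[:,:,::-1],cv2.resize(s["color"][160:310,250:450],(400,304))[:,:,::-1]]),alpha=1.5))
E
```

```text
clock: 8.7
eef_pos: [470.4, -116.6, 39.0]
eef_rot: [-3.141, -0.001, -0.468]
wrist_force: [-0.4, -0.4, 0.2]
finger_gap: 73.4
finger_force: 0.0
t 8.7 at [ 470.4 -116.6   39. ] [-3.141e+00 -1.000e-03 -4.680e-01] | total at present yaw [-0.01   0.002  0.913] az 0.0005 | at target yaw [-0.01   0.002  0.913] q [-0.32  0.37  1.86  0.    0.91  1.72] gap 73.4 0.0
```

View pics/a2.png

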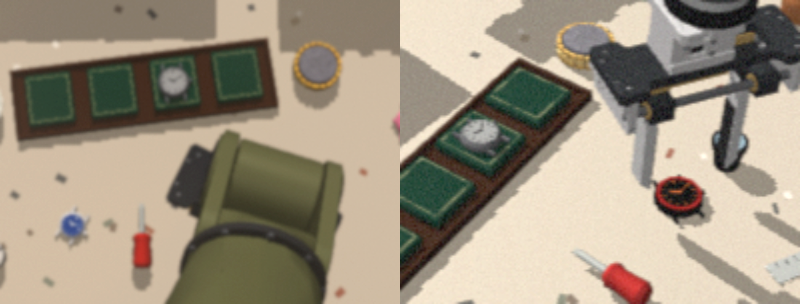

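watch_40 sits centred on the third pad at about (173,80). The fingers straddle the red watch_46 and are clear of the cup.

```bash
python3 -m creep '0 0 .35 0 0 0;0 0 .3 0 0 0;0 0 .17 0 0 0;0 0 .09 0 0 0;0 0 0 0 0 0'; python3 -m creep '0 0 0 0 0 0;0 0 0 0 0 0;0 0 0 0 0 0;0 0 0 0 0 0;0 0 0 0 0 0' 1 12; python3 go.py 658.4 -120.3 80 .117
```

```text
clock: 9.43
eef_pos: [470.0, -116.5, 1.9]
eef_rot: [3.142, 0.0, -0.47]
wrist_force: [0.1, 0.0, -0.3]
finger_gap: 73.2
finger_force: 0.0
clock: 10.05
eef_pos: [470.2, -116.6, 2.2]
eef_rot: [-3.142, -0.0, -0.47]
wrist_force: [-1.0, 0.6, 4.1]
finger_gap: 48.9
finger_force: 12.0
t 10.05 at [ 470.2 -116.6    2.2] [-3.142 -0.    -0.47 ] | total at present yaw [ 4.237 -2.049 -1.945] az -0.1869 | at target yaw [ 4.663  0.641 -1.945] q [-0.32  0.44  1.87 -0.    0.83  1.72] gap 48.9 12.0
```

```bash
python3 -m creep '0 0 -.3 0 0 0;0 0 -.5 0 0 -.0467;0 0 -.6 0 0 -.0467;0 0 -.545 0 0 -.0467;0 0 0 0 0 -.0467;.7 .1 0 0 0 0;.777 .107 0 0 0 0;.777 .107 0 0 0 0;.777 .107 0 0 0 0;.777 .107 0 0 0 0;.855 .113 0 0 0 0;0 0 .4 0 0 0;0 0 .4 0 0 0;0 0 .3 0 0 0;0 0 .2 0 0 0;0 0 .1 0 0 0;0 0 .05 0 0 0;0 0 .02 0 0 0;0 0 0 0 0 0;0 0 0 0 0 0'; python3 go.py 658.4 -120.3 20.4 .117
```

```text
clock: 12.55
eef_pos: [658.4, -120.3, 21.3]
eef_rot: [3.141, -0.0, 0.117]
wrist_force: [0.1, 0.0, -0.7]
finger_gap: 48.9
finger_force: 12.0
t 12.55 at [ 658.4 -120.3   21.3] [ 3.141 -0.     0.117] | total at present yaw [0.    0.    0.021] az -0.0001 | at target yaw [0.    0.    0.021] q [-0.24  0.75  1.3  -0.    1.1   1.22] gap 48.9 12.0
```

```bash
python3 -m creep '0 0 .015 0 0 0;0 0 0 0 0 0;0 0 0 0 0 0'; python3 -m creep '0 0 0 0 0 0;0 0 0 0 0 0;0 0 0 0 0 0;0 0 0 0 0 0;0 0 -.3 0 0 0;0 0 -.6 0 0 0;0 0 -.6 0 0 0;0 0 0 0 0 0' 0.24 12; python3 go.py 470 89 40 -.58
```

```text
clock: 12.92
eef_pos: [658.3, -120.3, 20.4]
eef_rot: [-3.142, 0.0, 0.117]
wrist_force: [1.0, 0.1, -0.7]
finger_gap: 48.7
finger_force: 12.0
clock: 13.92
eef_pos: [659.4, -120.5, 83.0]
eef_rot: [3.14, -0.004, 0.117]
wrist_force: [0.1, -0.9, -1.3]
finger_gap: 71.4
finger_force: 0.0
t 13.93 at [ 659.4 -120.5   83. ] [ 3.14  -0.004  0.117] | total at present yaw [-4.092 -5.754  1.075] az 0.2218 | at target yaw [-6.83  -1.787  1.075] q [-0.24  0.68  1.26  0.    1.2   1.22] gap 71.4 0.0
```

```bash
python3 -m creep '-.511 -.719 0 0 0 0;-.511 -.719 0 0 0 0;-.511 -.719 0 0 0 0;-.511 -.719 0 0 0 0;-.511 -.719 0 0 0 0;-.511 -.719 0 0 0 0;-.511 -.719 0 0 0 0;-.511 -.719 0 0 0 0;0 0 0 0 0 .0444;0 0 0 0 0 .0444;0 0 0.3 0 0 .0444;0 0 .4 0 0 .0444;0 0 .37 0 0 .0442;0 0 0 0 0 0;0 0 0 0 0 0' .3; python3 go.py 470 89 2 -.58
python3 - <<'E'
from cell import manip
from h import *
t,s=manip.camera("top"),manip.camera("side")
cv2.imwrite("pics/a3.png",cv2.convertScaleAbs(np.hstack([cv2.resize(t["color"][150:340,230:480],(400,304))[:,:,::-1],cv2.resize(s["color"][200:380,200:440],(400,304))[:,:,::-1]]),alpha=1.5))
E
```

```text
clock: 15.8
eef_pos: [469.2, 89.2, 37.9]
eef_rot: [-3.142, -0.0, -0.577]
wrist_force: [0.6, -0.3, 0.6]
finger_gap: 65.7
finger_force: 0.0
t 15.8 at [469.2  89.2  37.9] [-3.142 -0.    -0.577] | total at present yaw [ 0.02  -0.007  0.898] az 0.001 | at target yaw [ 0.02  -0.007  0.898] q [ 0.11  0.36  1.88 -0.    0.9   2.26] gap 65.7 0.0
```

View pics/a3.png

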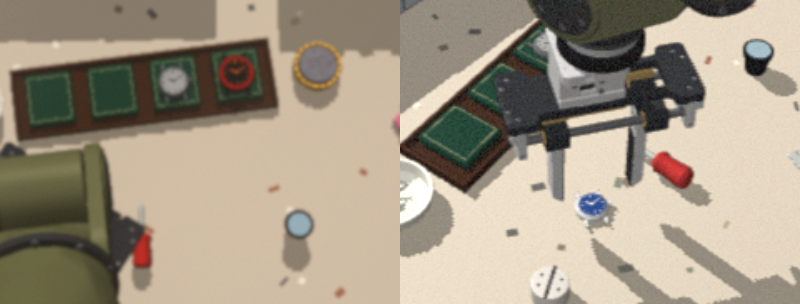

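watch_46 is in the middle of the last pad at about (237,72), and the fingers straddle watch_34, clear of the screwdriver.

```bash
python3 -m creep '.02 0 .35 0 0 0;0 0 .3 0 0 0;0 0 .17 0 0 0;0 0 .08 0 0 0;0 0 0 0 0 0'; python3 -m creep '0 0 0 0 0 0;0 0 0 0 0 0;0 0 0 0 0 0;0 0 0 0 0 0;0 0 0 0 0 0' 1 12; python3 go.py 639.7 37.7 80 .117
```

```text
clock: 16.52
eef_pos: [469.7, 88.8, 1.5]
eef_rot: [3.141, 0.0, -0.58]
wrist_force: [0.6, 0.8, -0.6]
finger_gap: 65.6
finger_force: 0.0
clock: 17.15
eef_pos: [469.8, 88.7, 1.8]
eef_rot: [-3.141, -0.0, -0.58]
wrist_force: [-0.6, -0.1, 1.9]
finger_gap: 36.4
finger_force: 12.0
t 17.15 at [469.8  88.7   1.8] [-3.141 -0.    -0.58 ] | total at present yaw [ 4.251 -1.26  -1.956] az -0.2219 | at target yaw [ 4.069  1.763 -1.956] q [0.11 0.43 1.89 0.   0.82 2.26] gap 36.4 12.0
```

```bash
python3 -m creep '0 0 -.3 0 0 0;0 0 -.5 0 0 -.0555;0 0 -.6 0 0 -.0555;0 0 -.556 0 0 -.0555;0 0 0 0 0 -.0554;.678 .294 0 0 0 0;.678 .294 0 0 0 0;.678 .294 0 0 0 0;.678 .294 0 0 0 0;.678 .294 0 0 0 0;.678 .294 0 0 0 0;0 0 .4 0 0 0;0 0 .4 0 0 0;0 0 .3 0 0 0;0 0 .2 0 0 0;0 0 .1 0 0 0;0 0 .06 0 0 0;0 0 .02 0 0 0;0 0 0 0 0 0;0 0 0 0 0 0'; python3 go.py 639.7 37.7 20 .117
```

```text
clock: 19.65
eef_pos: [639.7, 37.7, 20.9]
eef_rot: [3.142, -0.0, 0.117]
wrist_force: [-0.2, 0.0, -0.1]
finger_gap: 36.6
finger_force: 12.0
t 19.65 at [639.7  37.7  20.9] [ 3.142 -0.     0.117] | total at present yaw [-0.    -0.001  0.023] az 0.0 | at target yaw [-0.    -0.001  0.023] q [ 0.    0.69  1.39 -0.    1.05  1.46] gap 36.6 12.0
```

```bash
python3 -m creep '0 0 .018 0 0 0;0 0 0 0 0 0;0 0 0 0 0 0'; python3 -m creep '0 0 0 0 0 0;0 0 0 0 0 0;0 0 0 0 0 0;0 0 0 0 0 0;0 0 -.3 0 0 0;0 0 -.6 0 0 0;0 0 -.6 0 0 0;0 0 0 0 0 0' 0.35 12; python3 go.py 438.5 285.5 83 2.6916
```

```text
clock: 20.02
eef_pos: [639.6, 37.7, 19.9]
eef_rot: [3.142, 0.0, 0.117]
wrist_force: [0.5, -0.2, 0.0]
finger_gap: 36.5
finger_force: 12.0
clock: 21.02
eef_pos: [640.7, 37.7, 82.5]
eef_rot: [3.141, -0.004, 0.117]
wrist_force: [-0.2, 0.3, 0.0]
finger_gap: 61.3
finger_force: 0.0
t 21.02 at [640.7  37.7  82.5] [ 3.141 -0.004  0.117] | total at present yaw [-4.297 -6.743 -0.013] az -0.8195 | at target yaw [ 7.246  3.38  -0.013] q [0.   0.62 1.36 0.   1.16 1.46] gap 61.3 0.0
```

```bash
python3 -m creep '0 0 0 0 0 -.0546;0 0 0 0 0 -.0546;0 0 0 0 0 -.0546;0 0 0 0 0 -.0546;0 0 0 0 0 -.0546;0 0 0 0 0 -.0546;0 0 0 0 0 -.0546;0 0 0 0 0 -.0546;0 0 0 0 0 -.0546;0 0 0 0 0 -.0546;0 0 0 0 0 -.0546;0 0 0 0 0 -.0546;0 0 0 0 0 -.0546;0 0 0 0 0 -.0546;0 0 0 0 0 -.0546'; python3 -m creep '.805 .376 0 0 0 0;.805 .376 0 0 0 0;.805 .376 0 0 0 0;.805 .376 0 0 0 0;.805 .376 0 0 0 0;.805 .376 0 0 0 0;.805 .376 .3 0 0 0;.805 .376 .4 0 0 0;.805 .376 .4 0 0 0;0 0 0 0 0 0;0 0 0 0 0 0'; python3 go.py 438.5 285.5 2 2.6916
python3 - <<'E'
from cell import manip
from h import *
t,s=manip.camera("top"),manip.camera("side")
cv2.imwrite("pics/a4.png",cv2.convertScaleAbs(np.hstack([cv2.resize(t["color"][150:340,150:400],(400,304))[:,:,::-1],cv2.resize(s["color"][260:470,130:410],(400,304))[:,:,::-1]]),alpha=1.5))
E
```

```text
clock: 22.9
eef_pos: [639.2, 37.7, 79.1]
eef_rot: [-3.141, -0.001, 2.696]
wrist_force: [-0.8, 0.1, 0.2]
finger_gap: 61.4
finger_force: 0.0
clock: 24.28
eef_pos: [438.3, 285.7, 36.0]
eef_rot: [3.142, 0.0, 2.69]
wrist_force: [-0.7, -0.4, 0.3]
finger_gap: 61.0
finger_force: 0.0
t 24.27 at [438.3 285.7  36. ] [3.142 0.    2.69 ] | total at present yaw [-0.007 -0.001  0.85 ] az -0.0005 | at target yaw [-0.007 -0.001  0.85 ] q [ 0.51  0.45  1.75 -0.    0.94 -0.61] gap 61.0 0.0
```

View pics/a4.png

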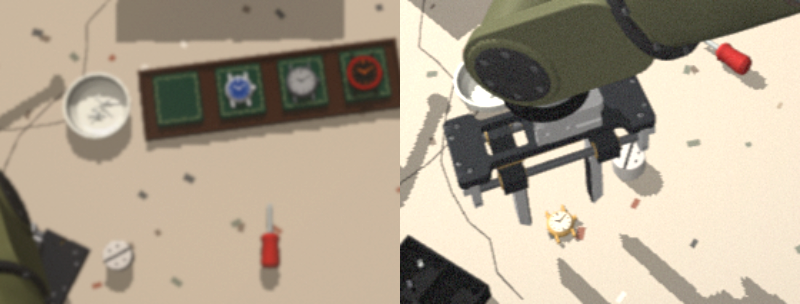

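watch_34 is centred on the second pad at about (240,90), and the gripper is over watch_28.

```bash
python3 -m creep '0 0 .35 0 0 0;0 0 .25 0 0 0;0 0 .17 0 0 0;0 0 .08 0 0 0;0 0 0 0 0 0'; python3 -m creep '0 0 0 0 0 0;0 0 0 0 0 0;0 0 0 0 0 0;0 0 0 0 0 0;0 0 0 0 0 0' 1 12; python3 go.py 630.2 116.6 80 3.2586
```

```text
clock: 25.0
eef_pos: [437.9, 285.9, 1.8]
eef_rot: [-3.141, -0.0, 2.69]
wrist_force: [-0.5, -0.6, -0.1]
finger_gap: 61.4
finger_force: 0.0
clock: 25.62
eef_pos: [438.0, 286.0, 2.1]
eef_rot: [3.142, 0.0, 2.69]
wrist_force: [0.1, -0.1, 1.7]
finger_gap: 30.6
finger_force: 12.0
t 25.62 at [438.  286.    2.1] [3.142 0.    2.69 ] | total at present yaw [-6.172 -1.712 -1.949] az -0.181 | at target yaw [-4.279 -4.766 -1.949] q [ 0.51  0.51  1.76  0.    0.87 -0.61] gap 30.6 12.0
```

```bash
python3 -m creep '0 0 -.3 0 0 0;0 0 -.5 0 0 -.0453;0 0 -.6 0 0 -.0453;0 0 -.549 0 0 -.0452;0 0 0 0 0 -.0452;-.611 -.681 0 0 0 0;-.611 -.681 0 0 0 0;-.611 -.681 0 0 0 0;-.611 -.681 0 0 0 0;-.611 -.681 0 0 0 0;-.611 -.681 0 0 0 0;-.611 -.681 0 0 0 0;0 0 .4 0 0 0;0 0 .4 0 0 0;0 0 .3 0 0 0;0 0 .2 0 0 0;0 0 .1 0 0 0;0 0 .06 0 0 0;0 0 0 0 0 0;0 0 0 0 0 0'; python3 go.py 630.2 116.6 20.2 3.2586
```

```text
clock: 28.12
eef_pos: [630.3, 116.5, 21.9]
eef_rot: [-3.142, 0.001, -3.025]
wrist_force: [-0.8, 0.9, 0.5]
finger_gap: 30.3
finger_force: 12.0
t 28.12 at [630.3 116.5  21.9] [-3.142e+00  1.000e-03 -3.025e+00] | total at present yaw [0.002 0.002 0.042] az 0.0 | at target yaw [0.002 0.002 0.042] q [ 0.13  0.69  1.39 -0.    1.06 -1.56] gap 30.3 12.0
```

Lower the last 1.7 mm, release, and move clear toward the right.

```bash
python3 -m creep '0 0 .025 0 0 0;0 0 .015 0 0 0;0 0 0 0 0 0;0 0 0 0 0 0'; python3 -m creep '0 0 0 0 0 0;0 0 0 0 0 0;0 0 0 0 0 0;0 0 0 0 0 0;0 0 -.3 0 0 0;0 0 -.6 0 0 0;0 0 -.7 0 0 0;0 0 -.7 0 0 0;.7 0 -.3 0 0 0;.8 0 0 0 0 0;.8 0 0 0 0 0;.8 0 0 0 0 0;.8 .3 0 0 0 0;.8 .5 0 0 0 0;.3 .8 0 0 0 0;0 .8 0 0 0 0;0 .8 0 0 0 0;0 .8 0 0 0 0;0 .8 0 0 0 0;0 0 0 0 0 0' 0.4 12
python3 - <<'E'
from cell import manip
from h import *
t,s=manip.camera("top"),manip.camera("side")
np.savez("topE.npz",**t)
cv2.imwrite("pics/a5.png",cv2.convertScaleAbs(np.vstack([cv2.resize(t["color"][160:270,180:450],(780,300),interpolation=3)[:,:,::-1],cv2.resize(s["color"][170:350,150:460],(516,300))[:,:,::-1].copy() if 0 else cv2.copyMakeBorder(cv2.resize(s["color"][170:350,150:460],(516,300)),0,0,0,264,0)[:,:,::-1]]),alpha=1.7))
E
```

```text
clock: 28.62
eef_pos: [630.2, 116.5, 20.1]
eef_rot: [-3.142, 0.0, -3.025]
wrist_force: [-1.2, -0.3, 2.9]
finger_gap: 30.5
finger_force: 12.0
clock: 31.12
eef_pos: [408.8, 285.2, 124.6]
eef_rot: [3.141, 0.001, -3.022]
wrist_force: [0.1, -1.2, -0.8]
finger_gap: 56.4
finger_force: 0.0
```

View pics/a5.png

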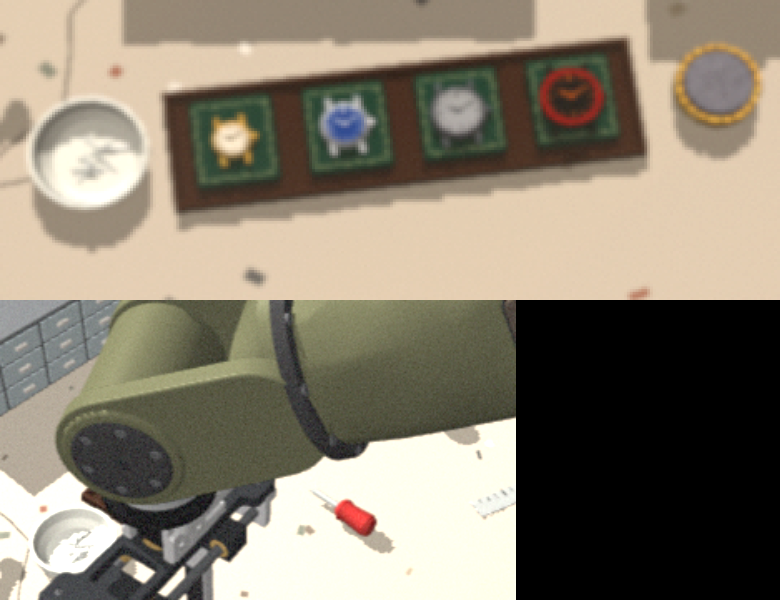

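All four heads lie centred on their pads at about (233,138), (342,122), (459,107) and (572,95), lugs across the row, with the dish and bracelet unmoved.

```bash
python3 -c "
from cell import manip;print(manip.sign_off())"
```

```text
the job is handed in; nothing more can be done
None
```

I handed the job in at about 31 s: the final top view shows the four watch heads dial up, near the middle of their pads in size order from dish to bracelet, lugs across the row, and the dish and bracelet where they started; no verdict came back.

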